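Put the brass pulley away and roll the bench store shut

TASK

Set the brass pulley down upright on the grey felt tray inside the blue bench store, through the open top, without dropping it, and let go of it. Then roll the store's wooden tambour shutter fully shut over it.

Things in the scene. Friction and masses are not known exactly. Their poses are not given: they have to be found in the camera images.
- store: All in mm. Blue fixed store, 410 (x) x 248 (y) x 220 high; round cheeks 14 thick, 205 radius about the tambour axis. Origin: centre of underside; x points from its low front (facing the robot) to its back. Front panel: x -148 to -136, 116 high. Grey felt tray: top at z 60, free x -130 to 65, y -105 to 105; open above from the panel to x -5 or more. Tambour axis: along y at x 0, z 15.
- shutter (a joint): Tambour of 12 brown wooden slats, 8 mm thick, mid-radius 180 mm about the tambour axis, on a circular track. Angle in rad: 0 = fully shut (front edge at the front panel, end stop), 1.15 = fully open (rolled back over the top, down inside the back shell, end stop). Starts at 0.92 to 1.15, stays where it is left; 3 to 8 N at the bar moves it.
- shutter_bar (a point): Middle of the round aluminium pull bar on the shutter's front slat: 12 mm thick, 110 mm long along the store's y, on a 10 mm post at each end, its centre 31 mm off the slats' outer face. It rides a circle of 215 mm radius about the tambour axis: at joint q it is (0.785 - q) rad from straight up, towards the store's front (-x).
- pulley_brass: Yellow brass stepped pulley, loose, standing upright on the bench, 0.29 kg: foot 48 mm across and 12 high, step 32 across up to 22, then a shaft stub 14 across up to 56 mm. Origin: centre of its underside, z up the shaft. Two of the same shape, grey steel and black plastic, stand about 100 mm or more away: not wanted.
Mind the look-alikes: they are no part of the job. There is more than one size of the pulley_brass; the one meant has the size given above.

How it is judged:
By the outcome, as a careful person would: the job done as asked, in the order asked, and still so for the second after the job is handed in, with the robot touching nothing.
It also fails if it takes over 51 s, if anything falls off the work surface, if the arm or the gripper's body presses on something with over 40 N, if the wrist force passes 120 N, or if a joint passes its speed limit or range.

ROBOT

A 6-joint arm with a two-finger parallel gripper is mounted at the origin on the work surface. World frame = base frame: x ahead of the robot, y to its left, z up, the work surface at z = 0. Lengths are in mm, angles in rad, forces in N, time in s.
With the tool pointing down it reaches from about 300 to 825 mm from the base axis. Payload 5.4 kg.
Tool frame: the origin (TCP) lies midway between the tips of the shut fingers; the grasp point (between the pads) lies hold_point_z behind it (hold_point_z is the distance from the TCP to the grasp point, in mm); z points along the fingers, y is the line along which they close (so a half turn about z gives the same grasp; the last joint's range is limited). The gripper opens to 92 mm and grips with 3 to 60 N. Pads are 20 mm wide; open, the fingers measure 128 mm over their backs; the gripper's body (75 mm by 189 mm) begins 69 mm behind the grasp point.
Start: joints at [-1.553, 0.158, 1.597, -0, 1.386, -0.21], TCP at [129.832, -560.134, 214.601] pointing down, gripper open.
Joint ranges: [-2.91, 2.91], [-0.94, 2.29], [0.18, 2.7], [-1.29, 4.43], [0.17, 2.64], [-3, 3]. Speed limits (rad/s): [2.57, 2.57, 3.14, 3.14, 3.14, 3.14].

INTERFACE

Orientations are given as a unit quaternion [x, y, z, w].
In Python, from rig import observe, read_camera, calibration, close_job, hold_point_z gives the robot as it stands.
- The arm moves only by the tool jog_arm, never from a script. Its argument "steps" is a list of rows, each an object with "claw": the opening in per cent of the stroke, from 0 (shut) to 100 (fully open); "translation": the shift along the world's x, y, z in mm, a list of three; "twist": the turn about the world's z in degrees. A call has 1 to 20 rows; each row is the pose to reach, as a shift and turn from the pose commanded when the call began; what a row does not reach only later rows make up. A row lasts 1/10 s, in which the tool goes at most 50 mm and 8.59 degrees, less where a joint would pass 70% of its speed; a pose out of reach is approached as far as the arm can. A call with a gripper value outside its range is refused whole. The fingers move at their own pace and stop on an object; "grip_force" is the grip in N (left out, the last holds). Time passes only in rows, so rows that repeat a pose let the fingers close. It gives the time, the measured TCP pose, the force, the opening and the grip force at its end, in the units of the state.
- observe(): the state, without advancing time (a new reading comes with each control period).
- read_camera(name): name is "scene" or "top" or "wrist"; returns the picture (384x512x3 uint8, red, green, blue); there is no depth.
- calibration(name): a dict with "camera_matrix" (3x3 intrinsics, pixels), "extrinsics" (4x4, takes a point from world to camera coordinates); the wrist camera has in their place "T_tool_cam" (4x4, takes a point from camera to tool coordinates, whose origin is the TCP and whose axes are the flange's). Camera axes: x right, y up, looking along -z (the intrinsics and any distortion apply to the point x, -y, -z); pixel columns grow to the right and rows downward; lengths in mm; the calibration is good to about 2 mm. A picture is of the moment at which its call begins: read the wrist's pose just before it. calibration takes no time and is no camera call.
- close_job(): hands the job in; it is judged then, once.
The state is a dict: "time": time; "qpos": joint angles; "dq": joint speeds; "tau": joint torques, N m; "position": TCP position; "orientation": TCP orientation; "ft_force": force on the tool from outside, world axes, zero at the start; "ft_torque": the same for the moment, N m; "width": opening from 0.0 (shut) to 1.0 (fully open); "finger_force": force on a finger pad.
Only numpy, scipy, OpenCV 4.12 (cv2) and the standard library are available. Lean on these libraries where they do the work, as an engineer would, in place of code of your own. Each camera call takes 0.05 s, during which the arm holds its last target. There are 200 camera calls.

## Working session

There is one attempt and no reset: what is moved stays moved. The work goes in short steps, Python scripts to look and compute and a tool call to move; the robot and the scene stay as the last step left them, time stands still between calls to the robot, and variables do not carry over. Pictures are saved under pics/ and viewed, at most 10 in all, crops included, and the job is handed in when it is done.

Besides the shell and the picture viewer there is one more tool, called after "Emit:" as a command line: name --argument value ..., lists and objects as JSON in quotes. jog_arm: Moves the arm, as the interface text tells. Its arguments: {"type":"object","properties":{"steps":{"type":"array"},"grip_force":{"type":"number"}},"required":["steps"]}

```bash
ls; mkdir -p pics
python3 - <<'E'
from rig import *
import cv2,numpy as np
np.set_printoptions(precision=3,suppress=True)
print(hold_point_z if not callable(hold_point_z) else hold_point_z()); s=observe(); print(s)
for n in ("scene","top"):
    cv2.imwrite(f"pics/{n}0.png",read_camera(n)[:,:,::-1])
for n in ("scene","top","wrist"): print(n,calibration(n))
E
```

```text
pics
18.700000000000003
{'time': 0.0, 'qpos': array([-1.553,  0.159,  1.598, -0.   ,  1.386, -0.21 ]), 'dq': array([-0.001,  0.001,  0.001,  0.   , -0.   ,  0.001]), 'tau': array([  0.   , -38.556, -32.212,   0.07 ,   0.038,  -0.   ]), 'position': array([ 129.815, -559.518,  213.623]), 'orientation': array([ 0.994,  0.114,  0.   , -0.001]), 'ft_force': array([-0.317, -0.353,  0.524]), 'ft_torque': array([-0.042, -0.053, -0.055]), 'finger_force': 0.0, 'width': 0.9985751948388288}
scene {'camera_matrix': array([[357.206,   0.   , 250.032],
       [  0.   , 357.206, 188.196],
       [  0.   ,   0.   ,   1.   ]]), 'extrinsics': array([[  -0.605,   -0.796,    0.005,  278.85 ],
       [   0.757,   -0.574,    0.311, -570.539],
       [  -0.245,    0.192,    0.95 , -813.367],
       [   0.   ,    0.   ,    0.   ,    1.   ]])}
top {'camera_matrix': array([[381.61 ,   0.   , 254.272],
       [  0.   , 381.61 , 196.356],
       [  0.   ,   0.   ,   1.   ]]), 'extrinsics': array([[   0.012,   -1.   ,    0.009, -127.81 ],
       [   0.988,    0.013,    0.156, -609.748],
       [  -0.156,    0.007,    0.988, -867.926],
       [   0.   ,    0.   ,    0.   ,    1.   ]])}
wrist {'camera_matrix': array([[342.888,   0.   , 249.789],
       [  0.   , 342.888, 192.504],
       [  0.   ,   0.   ,   1.   ]]), 'T_tool_cam': array([[   0.001,    0.969,    0.247,   68.793],
       [   1.   ,   -0.001,    0.001,    0.199],
       [   0.001,    0.247,   -0.969, -170.198],
       [   0.   ,    0.   ,    0.   ,    1.   ]])}
```

View pics/scene0.png

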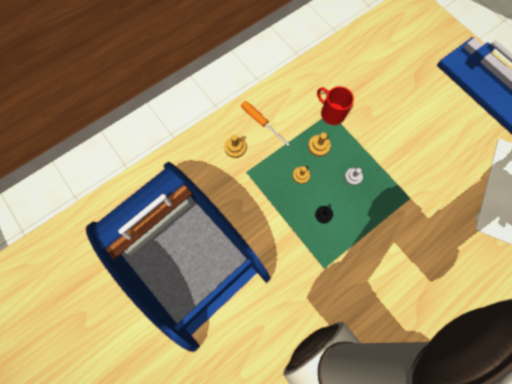

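View pics/top0.png

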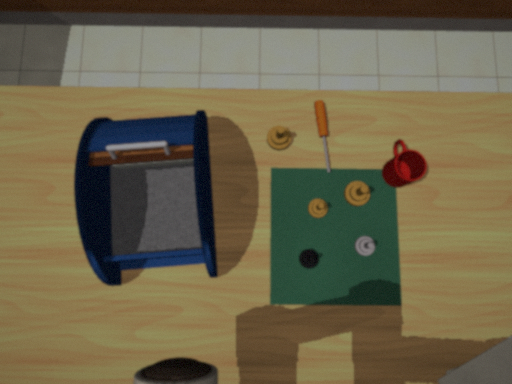

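Scene: the store has its shutter rolled back, with the white bar at about (145,220). Top: the store spans (80–215, 110–285). There are three brass pulleys in top, at (280,138), (318,207) and (358,193), plus a steel one at (365,245) and a black one at (309,258). I'll measure the foot diameters and enlarge.

```bash
cat > h.py <<'E'
import numpy as np,cv2
from rig import calibration
np.set_printoptions(precision=2,suppress=True)
F=np.diag([1,-1,-1.])
def cam(n):
    c=calibration(n); return c["camera_matrix"],c["extrinsics"]
def proj(n,P,KE=None):
    K,E=KE or cam(n); P=np.atleast_2d(P)
    p=(P@E[:3,:3].T+E[:3,3])@F@K.T
    return p[:,:2]/p[:,2:]
def plane(n,uv,z,KE=None):
    K,E=KE or cam(n); R=E[:3,:3]; C=-R.T@E[:3,3]
    d=(np.c_[np.atleast_2d(uv),np.ones(len(np.atleast_2d(uv)))]@np.linalg.inv(K).T)@F@R
    return C+d*((z-C[2])/d[:,2])[:,None]
E
python3 - <<'E'
from h import *
t=cv2.imread("pics/top0.png"); s=cv2.imread("pics/scene0.png")
for n,im in(("top",t),("scene",s)):
    h=cv2.cvtColor(im,cv2.COLOR_BGR2HSV)
    print(n,"cam",-cam(n)[1][:3,:3].T@cam(n)[1][:3,3])
    for c in ([(280,138),(318,207),(358,193),(365,245),(309,258)] if n=="top" else [(235,147),(302,174),(319,145),(354,176),(325,213)]):
        p=plane(n,[c,(c[0]+1,c[1])],12); print(c,p[0],"mm/px",np.linalg.norm(p[1]-p[0]))
a=cv2.resize(t[120:270,260:400],None,fx=4,fy=4,interpolation=cv2.INTER_CUBIC)
cv2.imwrite("pics/pul.png",a)
a=cv2.resize(t[100:295,70:225],None,fx=2.56,fy=2.56*600/500,interpolation=cv2.INTER_CUBIC)
b=cv2.resize(s[155:355,80:280],(400,600),interpolation=cv2.INTER_CUBIC)
a=cv2.resize(t[100:290,70:225],(400,600),interpolation=cv2.INTER_CUBIC)
cv2.imwrite("pics/store.png",np.hstack([a,b]))
E
```

```text
top cam [ 467.92 -113.79  953.69]
(280, 138) [ 769.28 -184.74   12.  ] mm/px 2.56387351146137
(318, 207) [ 592.27 -279.64   12.  ] mm/px 2.4952507301630105
(358, 193) [ 628.96 -380.64   12.  ] mm/px 2.5146368977142557
(365, 245) [ 499.67 -393.85   12.  ] mm/px 2.462025919624917
(309, 258) [ 466.56 -255.83   12.  ] mm/px 2.442602925646949
scene cam [401.79  50.38 949.14]
(235, 147) [ 768.18 -179.67   12.  ] mm/px 2.867524917957543
(302, 174) [ 588.59 -279.99   12.  ] mm/px 2.800975331310029
(319, 145) [ 627.39 -376.05   12.  ] mm/px 2.8799859766808242
(354, 176) [ 496.14 -392.12   12.  ] mm/px 2.7998707219833077
(325, 213) [ 464.69 -257.5    12.  ] mm/px 2.7046823639277475
```

View pics/pul.png

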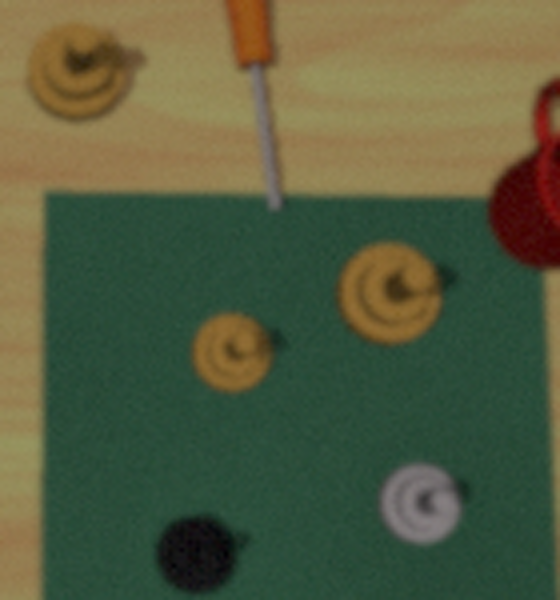

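View pics/store.png

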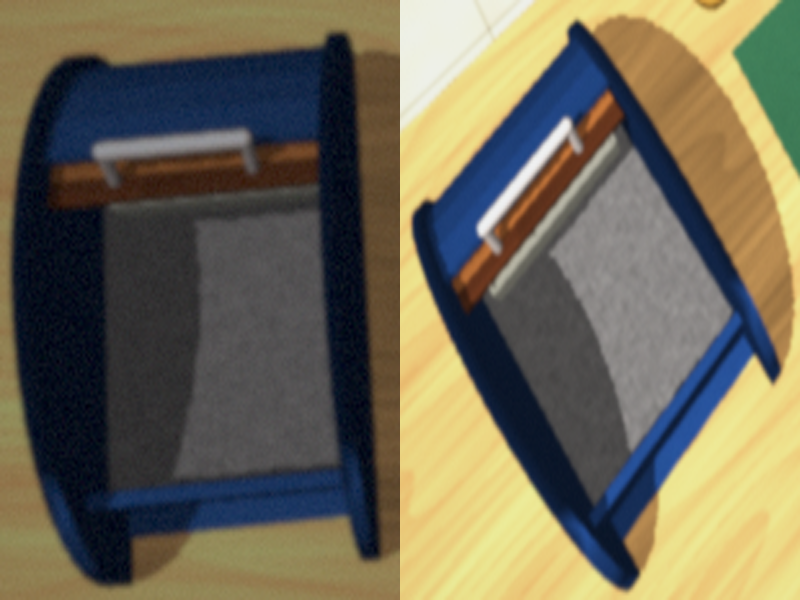

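The small brass pulley, top (318,208), has a foot of about 20 px ≈ 50 mm, the same as the steel and black ones. The other two brass pulleys measure about 64 mm, so the small one is the one meant. Next I'll fit the store pose from corners in both views.

```bash
cat > fit.py <<'E'
from h import *
from scipy.optimize import least_squares
T=lambda x,y:(70+x*155/400,100+y*190/600)
S=lambda x,y:(80+x/2-200,155+y/3)
obs=[("top","bar",55,T(97,150)),("top","bar",-55,T(248,137)),("scene","bar",55,S(484,228)),("scene","bar",-55,S(570,125)),
("top",(-204.5,110,0),0,T(130,582)),("top",(-204.5,-110,0),0,T(361,557)),("top",(-204.5,-124,0),0,T(378,557)),
("scene",(-204.5,-124,0),0,S(776,380)),("scene",(-204.5,110,0),0,S(637,578)),
("scene",(-136,110,116),0,S(595,518)),("scene",(-136,-110,116),0,S(738,312)),
("top",(-136,-110,116),0,T(342,487)),("top",(-148,-110,116),0,T(345,497)),("top",(-136,110,116),0,T(92,505))]
KE={n:cam(n) for n in("top","scene")}
def pt(f,yy,q):
    if f=="bar":
        a=.785-q; return np.array([-215*np.sin(a),yy,15+215*np.cos(a)])
    return np.array(f,float)
def W(P,p):
    c,s=np.cos(p[2]),np.sin(p[2]); P=np.atleast_2d(P); return np.c_[p[0]+c*P[:,0]-s*P[:,1],p[1]+s*P[:,0]+c*P[:,1],P[:,2]]
def res(p): return np.concatenate([proj(n,W(pt(f,y,p[3]),p),KE[n])[0]-o for n,f,y,o in obs])
if __name__=="__main__":
    r=least_squares(res,[620,150,0,1.05],loss="soft_l1"); p=r.x; print(p); print(r.fun.reshape(-1,2))
    np.save("store.npy",p)
    out=[]
    for n,(x0,y0,x1,y1) in(("top",(70,100,225,290)),("scene",(80,155,280,355))):
        im=cv2.resize(cv2.imread(f"pics/{n}0.png")[y0:y1,x0:x1],(400,600),interpolation=cv2.INTER_CUBIC)
        th=np.linspace(-np.pi/2-.07,np.pi/2+.07,60); L=[]
        for y in(-124,-110,110,124): L.append(np.c_[205*np.sin(th),0*th+y,15+205*np.cos(th)])
        for x,z in((-136,116),(-148,116)): L.append(np.array([[x,-110,z],[x,110,z]]))
        L.append(np.array([pt("bar",55,p[3]),pt("bar",-55,p[3])]))
        for l in L:
            uv=(proj(n,W(l,p))-[x0,y0])*[400/(x1-x0),600/(y1-y0)]
            cv2.polylines(im,[np.round(uv).astype(np.int32)],False,(0,255,255),1)
        out.append(im)
    cv2.imwrite("pics/fit.png",np.hstack(out))
    bc=W(pt("bar",0,p[3]),p); print("bar",bc)
E
python3 fit.py
python3 - <<'E'
from h import *
# target pulley mask fits
for n,c in(("top",(318,208)),("scene",(302,174))):
    im=cv2.imread(f"pics/{n}0.png");h=cv2.cvtColor(im,cv2.COLOR_BGR2HSV)
    m=cv2.inRange(h,(10,60,60),(32,255,255));k,l,st,ce=cv2.connectedComponentsWithStats(m)
    i=l[c[1],c[0]];print(n,st[i],ce[i],plane(n,ce[i],14))
E
```

```text
[607.43 109.43   0.08   1.14]
[[ 1.83  0.5 ]
 [-1.26  1.18]
 [-0.27 -0.77]
 [-1.04 -0.19]
 [-0.23  1.3 ]
 [ 0.7   2.99]
 [-0.16  2.59]
 [ 2.5  -0.26]
 [ 1.57 -0.36]
 [-4.24  0.05]
 [-0.18  0.52]
 [ 0.95 -3.88]
 [ 0.04 -1.46]
 [-4.05 -2.71]]
bar [[682.67 115.35 216.32]]
top [308 198  20  20 320] [317.42 207.75] [[ 590.11 -277.82   14.  ]]
scene [293 166  17  18 248] [300.98 174.5 ] [[ 588.78 -276.06   14.  ]]
```

View pics/fit.png

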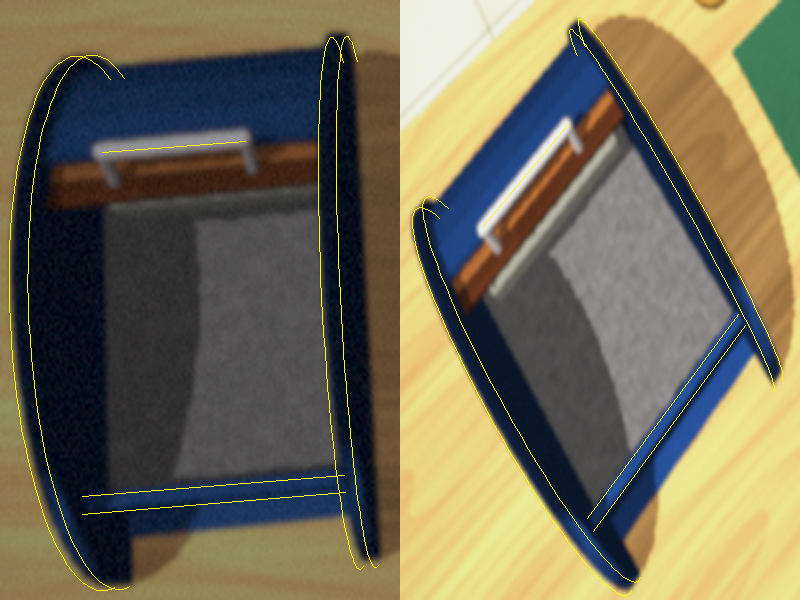

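The target pulley is at about (589.5, -277.5), and the two views agree to 2 mm. I'll hover over it with the fingers closing along the store's x (turn +81.5°).

Emit:
jog_arm --steps '[{"claw": 100,"translation": [45,28,-9],"twist": 8},{"claw": 100,"translation": [90,56,-18],"twist": 16},{"claw": 100,"translation": [135,84,-28],"twist": 24},{"claw": 100,"translation": [180,112,-37],"twist": 32},{"claw": 100,"translation": [225,140,-46],"twist": 40},{"claw": 100,"translation": [270,168,-55],"twist": 48},{"claw": 100,"translation": [315,196,-64],"twist": 56},{"claw": 100,"translation": [360,222,-74],"twist": 64},{"claw": 100,"translation": [405,250,-83],"twist": 72},{"claw": 100,"translation": [440,270,-90],"twist": 78},{"claw": 100,"translation": [460,282,-94],"twist": 81.5},{"claw": 100,"translation": [460,282,-94],"twist": 81.5},{"claw": 100,"translation": [460,282,-94],"twist": 81.5},{"claw": 100,"translation": [460,282,-94],"twist": 81.5},{"claw": 100,"translation": [460,282,-94],"twist": 81.5}]'

```text
time: 1.6
position: [589.0, -279.2, 121.0]
orientation: [0.679, 0.734, -0.0, 0.0]
ft_force: [-0.4, 0.1, -0.7]
width: 1.001
finger_force: 0.0
```

```bash
cat >> h.py <<'E'
from scipy.spatial.transform import Rotation as Ro
def wristKE(s):
    c=calibration("wrist"); T=np.eye(4); T[:3,:3]=Ro.from_quat(s["orientation"]).as_matrix(); T[:3,3]=s["position"]
    return c["camera_matrix"],np.linalg.inv(T@c["T_tool_cam"])
E
python3 - <<'E'
from h import *; from rig import *
s=observe(); im=read_camera("wrist")[:,:,::-1]; KE=wristKE(s)
print(s["time"],s["position"],Ro.from_quat(s["orientation"]).as_matrix(),s["qpos"])
m=cv2.inRange(cv2.cvtColor(im.copy(),cv2.COLOR_BGR2HSV),(10,70,60),(32,255,255))
k,l,st,ce=cv2.connectedComponentsWithStats(m)
for i in range(1,k):
    if st[i][4]>300: print(st[i],ce[i],plane("",ce[i],14,KE))
cv2.imwrite("pics/w1.png",im)
E
sed -i '/^("scene",(-136,110,116)/,$!b' fit.py
python3 - <<'E'
import sys; sys.argv=['x']
import fit; from fit import *
o=fit.obs[:]
for name,idx in(("nopanel",range(9)),("scene",[2,3,7,8,10]),("some",list(range(9))+[10])):
    fit.obs=[o[i] for i in idx]; r=least_squares(res,[607,109,.08,1.1],loss="soft_l1",bounds=([500,0,-1,.9],[700,300,1,1.15])); print(name,r.x)
E
```

```text
1.6 [ 589.02 -279.22  121.02] [[-0.08  1.    0.  ]
 [ 1.    0.08 -0.  ]
 [-0.    0.   -1.  ]] [-0.63  0.43  1.45 -0.    1.26 -0.7 ]
[    0     0   512   291 47414] [384.19 101.88] [[ 687.77 -199.71   14.  ]]
[ 224  159   57   58 2567] [252.03 187.69] [[ 590.35 -276.52   14.  ]]
[ 251  261   71   39 2140] [285.02 282.99] [[ 626.74 -361.47   14.  ]]
[   3  283   46   71 1526] [ 20.95 318.77] [[ 388.19 -416.92   14.  ]]
[ 451  283   47   72 1594] [478.79 318.98] [[ 808.03 -383.77   14.  ]]
[  84  335  380   48 4241] [303.14 366.76] [[ 653.2  -448.28   14.  ]]
[281 336  26  17 372] [293.22 343.22] [[ 640.87 -423.02   14.  ]]
nopanel [612.02 110.45   0.08   1.12]
scene [609.56 109.94   0.07   1.12]
some [611.03 110.08   0.08   1.12]
```

View pics/w1.png

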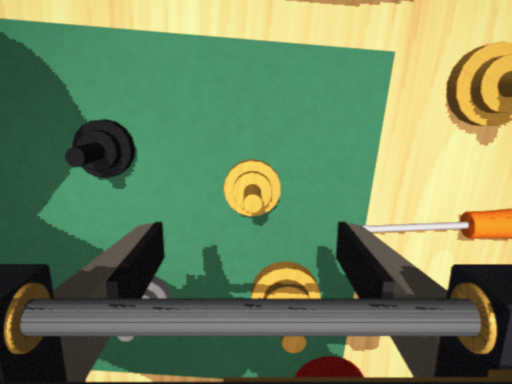

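Wrist view: the target's foot is centred at (252,188), which gives (590.3,-277), and nothing else is between the fingers. Going down to grip the stub.

Emit:
jog_arm --steps '[{"claw": 70,"translation": [1,1.5,-30],"twist": 0},{"claw": 70,"translation": [1,1.5,-60],"twist": 0},{"claw": 70,"translation": [1,1.5,-85],"twist": 0},{"claw": 70,"translation": [1,1.5,-93],"twist": 0},{"claw": 70,"translation": [1,1.5,-93],"twist": 0},{"claw": 5,"translation": [1,1.5,-93],"twist": 0},{"claw": 5,"translation": [1,1.5,-93],"twist": 0},{"claw": 5,"translation": [1,1.5,-93],"twist": 0},{"claw": 5,"translation": [1,1.5,-93],"twist": 0},{"claw": 5,"translation": [1,1.5,-93],"twist": 0},{"claw": 5,"translation": [1,1.5,-93],"twist": 0},{"claw": 5,"translation": [1,1.5,-93],"twist": 0},{"claw": 5,"translation": [1,1.5,-93],"twist": 0},{"claw": 5,"translation": [1,1.5,-93],"twist": 0},{"claw": 5,"translation": [1,1.5,-93],"twist": 0}]' --grip_force 30

```text
time: 3.15
position: [590.8, -276.6, 27.6]
orientation: [0.678, 0.735, -0.0, -0.0]
ft_force: [-0.7, 1.1, -0.0]
width: 0.134
finger_force: 30.0
```

Emit:
jog_arm --steps '[{"claw": 5,"translation": [0,0,20],"twist": 0},{"claw": 5,"translation": [0,0,50],"twist": 0},{"claw": 5,"translation": [0,0,90],"twist": 0},{"claw": 5,"translation": [0,0,130],"twist": 0},{"claw": 5,"translation": [0,0,170],"twist": 0},{"claw": 5,"translation": [0,0,210],"twist": 0},{"claw": 5,"translation": [0,0,250],"twist": 0},{"claw": 5,"translation": [-5,30,270],"twist": 0},{"claw": 5,"translation": [-10,70,272],"twist": 0},{"claw": 5,"translation": [-16,110,272],"twist": 0},{"claw": 5,"translation": [-22,150,272],"twist": 0},{"claw": 5,"translation": [-28,190,272],"twist": 0},{"claw": 5,"translation": [-34,230,272],"twist": 0},{"claw": 5,"translation": [-40,270,272],"twist": 0},{"claw": 5,"translation": [-46,310,272],"twist": 0},{"claw": 5,"translation": [-52,350,272],"twist": 0},{"claw": 5,"translation": [-55,370,272],"twist": 0},{"claw": 5,"translation": [-55,381,272],"twist": 0},{"claw": 5,"translation": [-55,381,272],"twist": 0},{"claw": 5,"translation": [-55,381,272],"twist": 0}]'

```text
time: 5.15
position: [536.0, 103.5, 299.2]
orientation: [0.679, 0.734, -0.0, -0.0]
ft_force: [-0.2, -0.2, -2.4]
width: 0.14
finger_force: 30.0
```

Run:
```python
from fit import *; from rig import *
p=[610.5,110,.078,1.12]
s=observe(); im=read_camera("wrist")[:,:,::-1].copy(); KE=wristKE(s)
print(s["time"],s["position"],s["ft_force"],s["width"],s["qpos"])
cv2.imwrite("pics/w2raw.png",im)
im=cv2.resize(im,None,fx=1.5,fy=1.5)
L=[np.array([[x,-110,z],[x,110,z]]) for x,z in((-136,116),(-148,116))]+[np.array([pt("bar",55,p[3]),pt("bar",-55,p[3])]),np.array([[-130,-105,60],[-130,105,60],[65,105,60],[65,-105,60],[-130,-105,60.]])]
th=np.linspace(-1.5,.7,60)
for y in(-124,-110,110,124): L.append(np.c_[205*np.sin(th),0*th+y,15+205*np.cos(th)])
for l in L: cv2.polylines(im,[np.round(proj("",W(l,p),KE)*1.5).astype(np.int32)],False,(0,255,255),1)
cv2.imwrite("pics/w2.png",im)
```

```text
5.15 [535.97 103.5  299.2 ] [-0.19 -0.16 -2.4 ] 0.13978702416665137 [-0.03  0.04  1.56 -0.    1.54 -0.11]
```

View pics/w2.png

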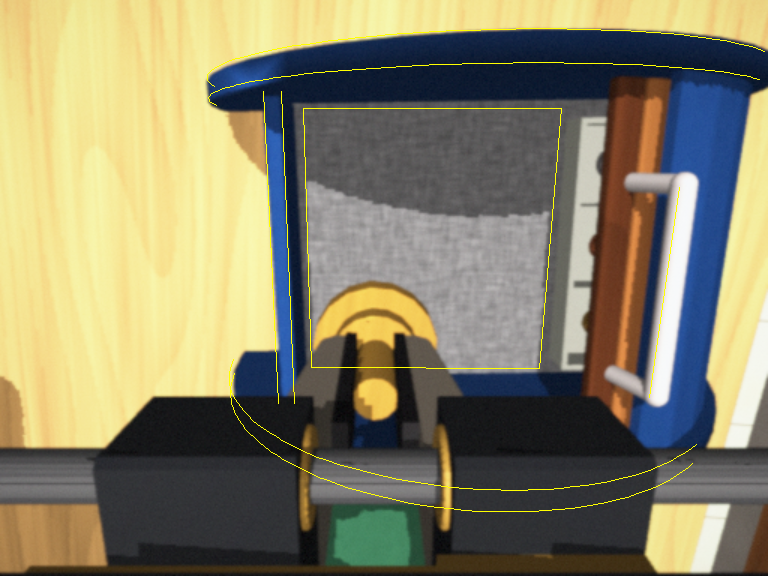

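The store overlay fits within a few mm, and the pulley hangs upright over the tray. Lowering 10 mm further forward to keep the gripper body clear of the slats.

Emit:
jog_arm --steps '[{"claw": 5,"translation": [-10,0,-30],"twist": 0},{"claw": 5,"translation": [-10,0,-60],"twist": 0},{"claw": 5,"translation": [-10,0,-90],"twist": 0},{"claw": 5,"translation": [-10,0,-120],"twist": 0},{"claw": 5,"translation": [-10,0,-150],"twist": 0},{"claw": 5,"translation": [-10,0,-175],"twist": 0},{"claw": 5,"translation": [-10,0,-190],"twist": 0},{"claw": 5,"translation": [-10,0,-198],"twist": 0},{"claw": 5,"translation": [-10,0,-204],"twist": 0},{"claw": 5,"translation": [-10,0,-207],"twist": 0},{"claw": 5,"translation": [-10,0,-208],"twist": 0},{"claw": 5,"translation": [-10,0,-208],"twist": 0},{"claw": 5,"translation": [-10,0,-208],"twist": 0}]'

```text
time: 6.5
position: [526.4, 104.4, 92.4]
orientation: [0.678, 0.735, 0.0, 0.001]
ft_force: [-1.3, 0.6, -2.9]
width: 0.135
finger_force: 30.0
```

Emit:
jog_arm --steps '[{"claw": 5,"translation": [0,0,-1],"twist": 0},{"claw": 5,"translation": [0,0,-2],"twist": 0},{"claw": 5,"translation": [0,0,-3],"twist": 0},{"claw": 5,"translation": [0,0,-3.5],"twist": 0},{"claw": 5,"translation": [0,0,-4],"twist": 0},{"claw": 5,"translation": [0,0,-4],"twist": 0},{"claw": 5,"translation": [0,0,-4],"twist": 0}]'

```text
time: 7.2
position: [525.9, 104.4, 87.6]
orientation: [0.678, 0.735, 0.0, 0.0]
ft_force: [-0.6, 0.5, -2.0]
width: 0.138
finger_force: 30.0
```

Emit:
jog_arm --steps '[{"claw": 5,"translation": [0,0,-0.5],"twist": 0},{"claw": 5,"translation": [0,0,-1],"twist": 0},{"claw": 5,"translation": [0,0,-1],"twist": 0},{"claw": 5,"translation": [0,0,-1],"twist": 0}]'

```text
time: 7.6
position: [525.9, 104.4, 87.6]
orientation: [0.678, 0.735, -0.0, 0.0]
ft_force: [-2.6, 0.1, 5.4]
width: 0.133
finger_force: 30.0
```

Contact: the force went from -2.4 to +5.4 N at the expected height of 87.6. Releasing gently.

Emit:
jog_arm --steps '[{"claw": 20,"translation": [0,0,-0.5],"twist": 0},{"claw": 30,"translation": [0,0,-0.5],"twist": 0},{"claw": 40,"translation": [0,0,-0.5],"twist": 0},{"claw": 40,"translation": [0,0,-0.5],"twist": 0},{"claw": 40,"translation": [0,0,0],"twist": 0},{"claw": 40,"translation": [0,0,10],"twist": 0},{"claw": 40,"translation": [0,0,30],"twist": 0},{"claw": 40,"translation": [0,0,60],"twist": 0},{"claw": 40,"translation": [0,0,100],"twist": 0},{"claw": 40,"translation": [0,0,140],"twist": 0},{"claw": 40,"translation": [0,0,180],"twist": 0},{"claw": 40,"translation": [0,0,212],"twist": 0},{"claw": 40,"translation": [0,0,212],"twist": 0},{"claw": 40,"translation": [0,0,212],"twist": 0}]'

```text
time: 9.0
position: [526.2, 104.4, 299.7]
orientation: [0.678, 0.735, 0.001, 0.001]
ft_force: [0.1, 0.3, 0.4]
width: 0.402
finger_force: 0.0
```

Run:
```python
from fit import *; from rig import *
s=observe(); im=read_camera("wrist")[:,:,::-1].copy(); KE=wristKE(s)
print(s["time"],s["position"],s["ft_force"],s["width"])
cv2.imwrite("pics/w3.png",im); np.save("w3pose.npy",np.r_[s["position"],s["orientation"]])
h=cv2.cvtColor(im,cv2.COLOR_BGR2HSV)
m=cv2.inRange(h,(0,0,170),(179,40,255)); k,l,st,ce=cv2.connectedComponentsWithStats(m)
for i in range(1,k):
    if st[i][4]>300: print(st[i],ce[i],plane("",ce[i],217,KE))
```

```text
9.0 [526.15 104.37 299.69] [0.1  0.27 0.4 ] 0.4019532874334209
[ 382   80   33  168 2384] [396.88 158.21] [[632.36 143.9  217.  ]]
[ 442  117   36  152 2353] [459.58 190.58] [[684.46 123.26 217.  ]]
[489 215  23  84 741] [502.15 263.8 ] [[732.51  66.33 217.  ]]
```

View pics/w3.png

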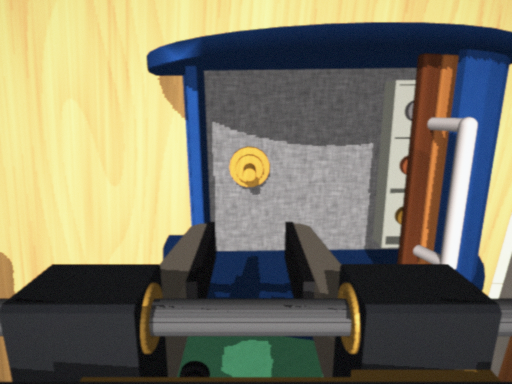

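The pulley stands upright on the felt at (250,167) and has been released. The bar is at x≈684, y≈116, z≈217. Next I'll move over it, lower to straddle it, and close.

Emit:
jog_arm --steps '[{"claw": 40,"translation": [40,3,0],"twist": 0},{"claw": 40,"translation": [80,6,0],"twist": 0},{"claw": 40,"translation": [120,9,0],"twist": 0},{"claw": 40,"translation": [145,11,0],"twist": 0},{"claw": 40,"translation": [158,12,0],"twist": 0},{"claw": 40,"translation": [158,12,-20],"twist": 0},{"claw": 40,"translation": [158,12,-45],"twist": 0},{"claw": 40,"translation": [158,12,-65],"twist": 0},{"claw": 40,"translation": [158,12,-78],"twist": 0},{"claw": 40,"translation": [158,12,-86],"twist": 0},{"claw": 40,"translation": [158,12,-89],"twist": 0},{"claw": 40,"translation": [158,12,-89],"twist": 0},{"claw": 40,"translation": [158,12,-89],"twist": 0}]'

```text
time: 10.35
position: [684.4, 116.4, 210.8]
orientation: [0.678, 0.735, 0.001, 0.001]
ft_force: [-0.6, 0.1, 0.3]
width: 0.399
finger_force: 0.0
```

Emit:
jog_arm --steps '[{"claw": 20,"translation": [0,0,0],"twist": 0},{"claw": 12,"translation": [0,0,0],"twist": 0},{"claw": 5,"translation": [0,0,0],"twist": 0},{"claw": 5,"translation": [0,0,0],"twist": 0},{"claw": 5,"translation": [0,0,0],"twist": 0},{"claw": 5,"translation": [0,0,0],"twist": 0},{"claw": 5,"translation": [0,0,0],"twist": 0},{"claw": 5,"translation": [0,0,0],"twist": 0}]' --grip_force 15

```text
time: 11.15
position: [684.0, 116.3, 209.9]
orientation: [0.678, 0.735, 0.0, 0.0]
ft_force: [-0.7, -0.6, 1.5]
width: 0.122
finger_force: 15.0
```

Run:
```python
from h import *; from rig import *
print(observe())
# arc relative to start: bar local (215 sin(-a)), yaw .078
y=.078
for q0 in(1.13,):
  a0=.785-q0
  for q in np.r_[np.arange(q0,0,-.07),0,-.03]:
    a=.785-q; dx=-215*(np.sin(a)-np.sin(a0)); dz=215*(np.cos(a)-np.cos(a0)); print(round(q,2),[round(v,1) for v in(dx*np.cos(y),dx*np.sin(y),dz)])
```

```text
{'time': 11.15, 'qpos': array([-0.01,  0.47,  1.23, -0.  ,  1.45, -0.08]), 'dq': array([-0.,  0.,  0., -0., -0.,  0.]), 'tau': array([ -0.06, -49.31, -31.6 ,   0.08,   0.06,   0.07]), 'position': array([684.01, 116.33, 209.94]), 'orientation': array([0.68, 0.73, 0.  , 0.  ]), 'ft_force': array([-0.68, -0.64,  1.54]), 'ft_torque': array([ 0.  , -0.06,  0.08]), 'finger_force': 14.998153299093246, 'width': 0.12175779328415724}
1.13 [np.float64(-0.0), np.float64(-0.0), np.float64(0.0)]
1.06 [np.float64(-14.3), np.float64(-1.1), np.float64(4.6)]
0.99 [np.float64(-28.9), np.float64(-2.3), np.float64(8.2)]
0.92 [np.float64(-43.6), np.float64(-3.4), np.float64(10.7)]
0.85 [np.float64(-58.6), np.float64(-4.6), np.float64(12.2)]
0.78 [np.float64(-73.6), np.float64(-5.7), np.float64(12.7)]
0.71 [np.float64(-88.6), np.float64(-6.9), np.float64(12.1)]
0.64 [np.float64(-103.5), np.float64(-8.1), np.float64(10.4)]
0.57 [np.float64(-118.2), np.float64(-9.2), np.float64(7.7)]
0.5 [np.float64(-132.8), np.float64(-10.4), np.float64(4.0)]
0.43 [np.float64(-147.0), np.float64(-11.5), np.float64(-0.7)]
0.36 [np.float64(-160.9), np.float64(-12.6), np.float64(-6.5)]
0.29 [np.float64(-174.3), np.float64(-13.6), np.float64(-13.1)]
0.22 [np.float64(-187.3), np.float64(-14.6), np.float64(-20.7)]
0.15 [np.float64(-199.6), np.float64(-15.6), np.float64(-29.2)]
0.08 [np.float64(-211.4), np.float64(-16.5), np.float64(-38.6)]
0.01 [np.float64(-222.5), np.float64(-17.4), np.float64(-48.7)]
0.0 [np.float64(-224.0), np.float64(-17.5), np.float64(-50.2)]
-0.03 [np.float64(-228.5), np.float64(-17.9), np.float64(-54.9)]
```

The bar is held (width 0.122 ≈ 12 mm). I'll pull along the first half of the arc and check the forces.

Emit:
jog_arm --steps '[{"claw": 5,"translation": [-7,-0.5,2.4],"twist": 0},{"claw": 5,"translation": [-14.3,-1.1,4.6],"twist": 0},{"claw": 5,"translation": [-21.5,-1.7,6.5],"twist": 0},{"claw": 5,"translation": [-29,-2.3,8.2],"twist": 0},{"claw": 5,"translation": [-36,-2.8,9.5],"twist": 0},{"claw": 5,"translation": [-43.6,-3.4,10.7],"twist": 0},{"claw": 5,"translation": [-51,-4,11.6],"twist": 0},{"claw": 5,"translation": [-58.6,-4.6,12.2],"twist": 0},{"claw": 5,"translation": [-66,-5.1,12.6],"twist": 0},{"claw": 5,"translation": [-73.6,-5.7,12.7],"twist": 0},{"claw": 5,"translation": [-81,-6.3,12.5],"twist": 0},{"claw": 5,"translation": [-88.6,-6.9,12.1],"twist": 0},{"claw": 5,"translation": [-96,-7.5,11.4],"twist": 0},{"claw": 5,"translation": [-103.5,-8.1,10.4],"twist": 0}]'

```text
time: 12.55
position: [583.1, 107.3, 222.5]
orientation: [0.679, 0.734, 0.002, 0.004]
ft_force: [5.2, -1.9, 4.7]
width: 0.123
finger_force: 15.0
```

Emit:
jog_arm --steps '[{"claw": 5,"translation": [-7,-0.5,-1.3],"twist": 0},{"claw": 5,"translation": [-14.7,-1.1,-2.7],"twist": 0},{"claw": 5,"translation": [-22,-1.7,-4.5],"twist": 0},{"claw": 5,"translation": [-29.3,-2.3,-6.4],"twist": 0},{"claw": 5,"translation": [-36.5,-2.8,-8.7],"twist": 0},{"claw": 5,"translation": [-43.5,-3.4,-11.1],"twist": 0},{"claw": 5,"translation": [-50.5,-4,-13.9],"twist": 0},{"claw": 5,"translation": [-57.4,-4.5,-16.9],"twist": 0},{"claw": 5,"translation": [-64.2,-5,-20.1],"twist": 0},{"claw": 5,"translation": [-70.8,-5.5,-23.5],"twist": 0},{"claw": 5,"translation": [-77.4,-6,-27.2],"twist": 0},{"claw": 5,"translation": [-83.8,-6.5,-31.1],"twist": 0},{"claw": 5,"translation": [-90,-7,-35.2],"twist": 0},{"claw": 5,"translation": [-96.1,-7.5,-39.6],"twist": 0}]'

```text
time: 13.95
position: [486.2, 99.5, 182.0]
orientation: [0.679, 0.735, 0.001, 0.003]
ft_force: [3.8, -3.5, 3.5]
width: 0.12
finger_force: 15.0
```

Emit:
jog_arm --steps '[{"claw": 5,"translation": [-5,-0.4,-4],"twist": 0},{"claw": 5,"translation": [-10,-0.8,-8],"twist": 0},{"claw": 5,"translation": [-14,-1.1,-11.5],"twist": 0},{"claw": 5,"translation": [-18,-1.4,-15.2],"twist": 0},{"claw": 5,"translation": [-20.5,-1.6,-17.5],"twist": 0},{"claw": 5,"translation": [-22.5,-1.7,-19.3],"twist": 0},{"claw": 5,"translation": [-22.5,-1.7,-19.3],"twist": 0}]'

```text
time: 14.65
position: [463.0, 97.7, 162.0]
orientation: [0.678, 0.735, 0.0, 0.002]
ft_force: [2.7, -5.0, 2.0]
width: 0.123
finger_force: 15.0
```

Emit:
jog_arm --steps '[{"claw": 5,"translation": [-1.5,-0.1,-1.6],"twist": 0},{"claw": 5,"translation": [-3,-0.2,-3.2],"twist": 0},{"claw": 5,"translation": [-4,-0.3,-4.2],"twist": 0},{"claw": 5,"translation": [-4,-0.3,-4.2],"twist": 0}]'

```text
time: 15.05
position: [460.2, 97.5, 159.0]
orientation: [0.678, 0.735, 0.001, 0.003]
ft_force: [3.3, -4.3, 6.4]
width: 0.124
finger_force: 15.0
```

Emit:
jog_arm --steps '[{"claw": 5,"translation": [-1,-0.1,-1],"twist": 0},{"claw": 5,"translation": [-2,-0.2,-2],"twist": 0},{"claw": 5,"translation": [-2,-0.2,-2],"twist": 0}]'

```text
time: 15.35
position: [460.3, 97.5, 159.0]
orientation: [0.678, 0.735, 0.003, 0.005]
ft_force: [4.3, -3.4, 11.1]
width: 0.122
finger_force: 15.0
```

It has stopped moving while the force rises, so this looks like the end stop. One more firm push with a stronger grip to confirm.

Emit:
jog_arm --steps '[{"claw": 5,"translation": [-1,0,-1],"twist": 0},{"claw": 5,"translation": [-2.5,-0.2,-2],"twist": 0},{"claw": 5,"translation": [-2.5,-0.2,-2],"twist": 0}]' --grip_force 25

```text
time: 15.65
position: [460.2, 97.4, 158.9]
orientation: [0.679, 0.734, 0.006, 0.007]
ft_force: [8.1, -1.8, 15.0]
width: 0.122
finger_force: 25.0
```

Hard stop confirmed. Ease off, open just a little so the inner finger clears the slats, and lift away.

Emit:
jog_arm --steps '[{"claw": 5,"translation": [2,0.2,3],"twist": 0},{"claw": 16,"translation": [4,0.3,5],"twist": 0},{"claw": 24,"translation": [5,0.4,6],"twist": 0},{"claw": 24,"translation": [5,0.4,6],"twist": 0},{"claw": 24,"translation": [5,0.4,6],"twist": 0},{"claw": 24,"translation": [5,0.4,20],"twist": 0},{"claw": 24,"translation": [5,0.4,45],"twist": 0},{"claw": 24,"translation": [5,0.4,80],"twist": 0},{"claw": 24,"translation": [5,-15,120],"twist": 0},{"claw": 24,"translation": [5,-60,140],"twist": 0},{"claw": 24,"translation": [5,-105,140],"twist": 0},{"claw": 24,"translation": [5,-150,140],"twist": 0},{"claw": 24,"translation": [5,-195,140],"twist": 0},{"claw": 24,"translation": [5,-240,140],"twist": 0},{"claw": 24,"translation": [5,-280,140],"twist": 0},{"claw": 24,"translation": [5,-300,140],"twist": 0},{"claw": 24,"translation": [5,-300,140],"twist": 0}]'

```text
time: 17.35
position: [457.8, -203.8, 293.4]
orientation: [0.68, 0.733, -0.0, 0.0]
ft_force: [0.2, 0.4, 0.9]
width: 0.24
finger_force: 0.0
```

Run:
```python
from fit import *; from rig import *
s=observe();print(s["time"],s["position"],s["ft_force"])
p=[610.5,110,.078,0]; out=[]
for n,(x0,y0,x1,y1) in(("top",(70,100,225,290)),("scene",(80,155,280,355))):
    im=cv2.resize(read_camera(n)[y0:y1,x0:x1,::-1].copy(),(400,600),interpolation=cv2.INTER_CUBIC)
    for q,c in((0,(0,255,255)),(.05,(0,255,0))):
        l=np.array([pt("bar",55,q),pt("bar",-55,q)])
        cv2.polylines(im,[np.round((proj(n,W(l,p))-[x0,y0])*[400/(x1-x0),600/(y1-y0)]).astype(np.int32)],False,c,1)
    out.append(im)
cv2.imwrite("pics/end.png",np.hstack(out))
```

```text
17.35 [ 457.77 -203.8   293.43] [0.21 0.44 0.91]
```

View pics/end.png

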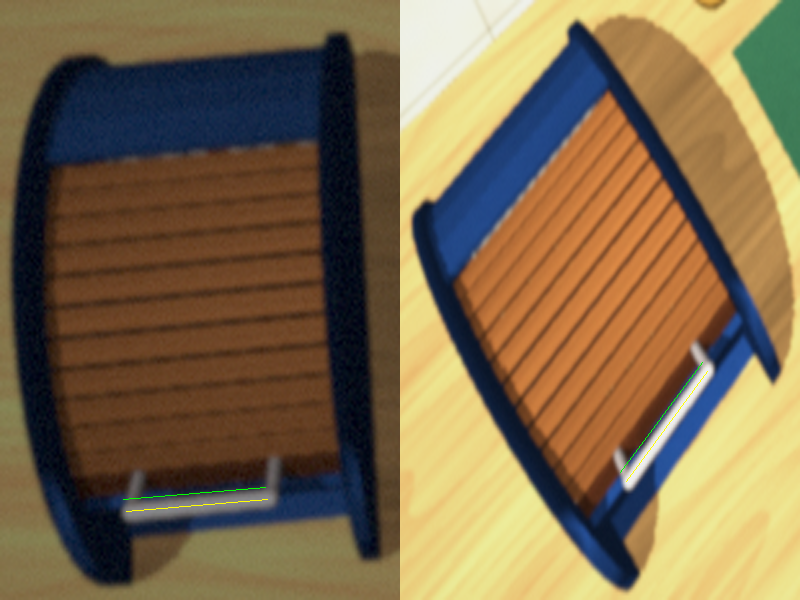

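The shutter covers the store down to the front panel. The bar lies on the q=0 line, top crop (125–272, 505) and scene crop (625–710, 365–485), and the robot is clear.

```bash
python3 -c "from rig import close_job; print(close_job())"
```

```text
the job is handed in; nothing more can be done
None
```

The 48 mm brass pulley is standing upright on the felt tray and released, the shutter is closed to its end stop over it, and the job was handed in at about 17.5 s with the arm clear; the judge's verdict was not shown.

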